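# Index the analyser's sample wheel and lock it

## Task

Turn the sampler's flat wheel until the sector with the long slot is centred in the window: a fingertip pressed lightly on its bare face and dragged round will do, but the wheel floats on a delicate spring, so go gently and never press hard. Then, and not before, lock it by pushing the black plunger fully down. Leave the jar, the cup and the tweezers alone.

Things in the scene. Friction and masses are not known exactly. Their poses are not given: they have to be found in the camera images.
- housing: White fixed box 34 mm high; origin at bench level under the wheel's axis; z up, +x from the axis to the window. It spans x -125..145, y -115..115 mm. At its far end a pillar (x 104..140, y -40..40 mm) carries a flat grey bridge over the wheel (x 35..144, y -40..40 mm, 84 to 92 mm above the bench). The rest of the wheel's face is open from above.
- wheel_axis (a point): Point on the wheel's vertical axis, 34 mm above the bench (top of the box). The wheel is a level steel disc of 95 mm radius, 8 mm thick, with 8 equal sectors parted by thin lines, each with a flush black mark centred at 65 mm radius: seven are round (28 mm); the marked one is a slot, 42 mm radial x 10 mm. Nothing stands up from its face.
- open_side (a point): Fixed point 65 mm above the bench, over the wheel's open side, 65 mm from its axis, opposite the window. The wheel's height is set differently each time and not measured: its untouched face lies 52 to 78 mm above the bench. Pressed, it starts to sink at about 2 N, then 3 N per mm, travel 8 mm. Over 16 N in all (press and drag together) on the wheel damages it.
- window (a point): Centre of the window, a square hole 45 (x) x 40 (y) mm through the bridge, at the level of the bridge's top (92 mm above the bench), 65 mm from the wheel's axis. Small black ridges on the frame's inner and outer bars mark its middle line.
- wheel (a joint): Angle (rad) of the slot from the window's middle, anticlockwise from above. Centred at 0 and also at 6.283; turns from -0.6 to 6.88, either way, and stays where left. The bearing drags with 0.2 N m (about 3 N sideways at 65 mm radius): a fingertip pressed with less than about 6 N slips, about 10 N is right.
- plunger (a joint): Locking plunger travel in m: 0 is up, 0.015 is fully down. It is pushed straight down, drags with about 5 N all the way, and stays where it is left.
- plunger_top (a point): Centre of the top of the plunger's black cap (28 mm across, cap 9 mm thick on a 10 mm stem), on the pillar 122 mm from the wheel's axis beyond the window; 119 mm above the bench when up, 104 mm when down.
- beaker_mid (a point): Bystander: small white ceramic cup, 56 mm across, 50 mm high, open at the top; the point is at its centre, half-way up.
- jar_mid (a point): Bystander: amber glass jar, 50 mm across, 65 mm high; the point is at its centre, half-way up.
- tweezers: Bystander: steel tweezers, 137 mm long, 21 mm wide, 8 mm thick, lying on the bench along their x axis beside the sampler; origin under their middle.

How it is judged:
By the outcome, as a careful person would: the job done as asked, in the order asked, and still so for the second after the job is handed in, with the robot touching nothing.
It also fails if it takes over 51 s, if anything falls off the work surface, if the arm or the gripper's body presses on something with over 40 N, if the wrist force passes 120 N, or if a joint passes its speed limit or range.

## Robot

A 6-joint arm with a two-finger parallel gripper is mounted at the origin on the work surface. World frame = base frame: x ahead of the robot, y to its left, z up, the work surface at z = 0. Lengths are in m, angles in degrees, forces in N, time in s.
With the tool pointing down it reaches from about 0.4 to 0.825 m from the base axis. Payload 7 kg.
Tool frame: the origin (TCP) lies at the very end of the fingers, on their centre line; the grasp point (between the pads) lies 19 mm behind it; z points along the fingers, y is the line along which they close (so a half turn about z gives the same grasp; the last joint's range is limited). The gripper opens to 88 mm and grips with 3 to 60 N. Pads are 19 mm wide; open, the fingers measure 130 mm over their backs; the gripper's body (78 mm by 193 mm) begins 47 mm behind the grasp point.
Start: joints at [-59.467, 20.546, 0.682, 0, -70.136, -16.507], TCP at [0.164, -0.655, 0.227] pointing down, gripper open.
Joint ranges: [-176.03, 176.03], [-82.01, 121.73], [-58.28, 71.71], [-173.87, 95.51], [-174.79, -0.11], [-173.66, 173.66]. Speed limits (degrees/s): [136.94, 136.94, 172.46, 180, 180, 180].

## Interface

Orientations are given as [roll, pitch, yaw] about the fixed x, y, z axes, in that order (R = Rz(yaw) Ry(pitch) Rx(roll)).
In Python, from rig import telemetry, capture, camera_params, finish_job gives the robot as it stands.
- The arm moves only by the tool carry_out, never from a script. Its argument "increments" is a list of rows, each a list of 2 entries, a list of its own where there are three numbers: the shift along the tool's x, y, z in m, then the turn about the tool's z in rad. A call has exactly 8 rows; each row shifts and turns the commanded pose from where the row before left it, along the tool's axes as they then stand; what a row does not reach is not made up. A row lasts 1/8 s, in which the tool goes at most 62.5 mm and 10.7 degrees, less where a joint would pass 70% of its speed; a pose out of reach is approached as far as the arm can. A call is refused whole if a number of a shift passes 0.0625 or a number of a turn 0.188, either way. A call with a gripper value outside its range is refused whole. "hand" is the opening, from 0 (shut) to 1 (fully open), set as the call begins (left out, the last holds). The fingers move at their own pace and stop on an object; the grip force is fixed at half the most. Time passes only in rows, so rows that do not move let the fingers close, or fill a call up. It gives the time, the measured TCP pose, the force, the opening and the grip force at its end, in the units of the state.
- telemetry.sense(): the state, without advancing time (a new reading comes with each control period).
- capture(name): name is "side" or "top"; returns (picture, depth): 420x560x3 uint8, red, green, blue; 420x560 float32, m along the optical axis (not along the pixel's ray), 0 where there is no reading.
- camera_params(name): a dict with "camera_matrix" (3x3 intrinsics, pixels), "R" (3x3) and "t" (3): a world point X has camera coordinates R X + t. Camera axes: x right, y down, z forward; pixel columns grow to the right and rows downward; lengths in m; the calibration is good to about 2 mm. A picture is of the moment at which its call begins. camera_params takes no time and is no camera call.
- finish_job(): hands the job in; it is judged then, once.
The state is a dict: "time": time; "q": joint angles; "dq": joint speeds; "tau": joint torques, N m; "tool_pos": TCP position; "tool_rot": TCP orientation; "ft_force": force on the tool from outside, world axes, zero at the start; "ft_torque": the same for the moment, N m; "width": finger opening in m; "finger_force": force on a finger pad.
Only numpy, scipy, OpenCV 4.12 (cv2) and the standard library are available. Lean on these libraries where they do the work, as an engineer would, in place of code of your own. Each camera call takes 0.05 s, during which the arm holds its last target. There are 200 camera calls.

## Working session

There is one attempt and no reset: what is moved stays moved. The work goes in short steps, Python scripts to look and compute and a tool call to move; the robot and the scene stay as the last step left them, time stands still between calls to the robot, and variables do not carry over. Pictures are saved under pics/ and viewed, at most 10 in all, crops included, and the job is handed in when it is done.

Besides the shell and the picture viewer there is one more tool, called after "Request:" as name(argument=value, ...), one argument or row to a line, values as JSON. carry_out: Moves the arm, as the interface text tells. Its arguments: {"type":"object","properties":{"increments":{"type":"array"},"hand":{"type":"number"}},"required":["increments"]}

```bash
mkdir -p pics
python3 - <<'E'
from rig import telemetry, capture, camera_params
import cv2,numpy as np
s=telemetry.sense(); print({k:np.round(v,3) for k,v in s.items()})
for n in("top","side"):
    p,d=capture(n); cv2.imwrite(f"pics/{n}0.png",cv2.cvtColor(p,cv2.COLOR_RGB2BGR)); np.save(f"pics/{n}0.npy",d)
    c=camera_params(n); print(n,{k:np.round(v,3).tolist() for k,v in c.items()})
E
```

```text
{'time': np.float64(0.0), 'q': array([-5.9468e+01,  2.0591e+01,  6.3500e-01, -1.9000e-02, -7.0136e+01,
       -1.6506e+01]), 'dq': array([-0.027, -0.013,  0.01 , -0.016, -0.141,  0.062]), 'tau': array([-1.0000e-03, -5.8271e+01,  2.9304e+01,  6.9970e+00,  7.0000e-03,
       -0.0000e+00]), 'tool_pos': array([ 0.163, -0.654,  0.226]), 'tool_rot': array([ 1.79906e+02, -9.00000e-03, -1.65981e+02]), 'ft_force': array([-0.355, -0.053,  0.223]), 'ft_torque': array([-0.012,  0.058,  0.075]), 'finger_force': np.float64(0.0), 'width': np.float64(0.088)}
top {'camera_matrix': [[387.971, 0.0, 281.945], [0.0, 387.971, 206.931], [0.0, 0.0, 1.0]], 'R': [[0.03, -0.999, -0.017], [-0.988, -0.027, -0.152], [0.151, 0.021, -0.988]], 't': [0.03, 0.598, 0.902]}
side {'camera_matrix': [[392.435, 0.0, 282.653], [0.0, 392.435, 207.458], [0.0, 0.0, 1.0]], 'R': [[0.992, -0.127, 0.012], [-0.067, -0.594, -0.802], [0.109, 0.794, -0.598]], 't': [-0.552, 0.145, 0.881]}
```

View pics/top0.png

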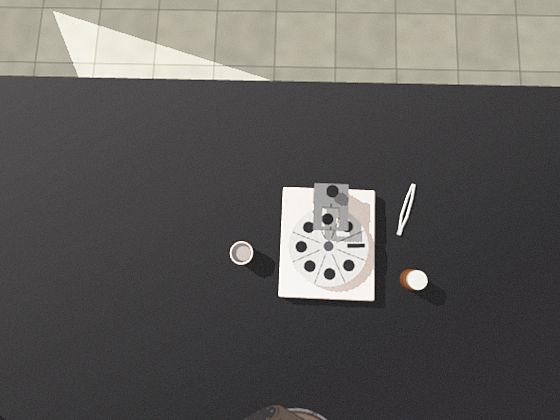

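View pics/side0.png

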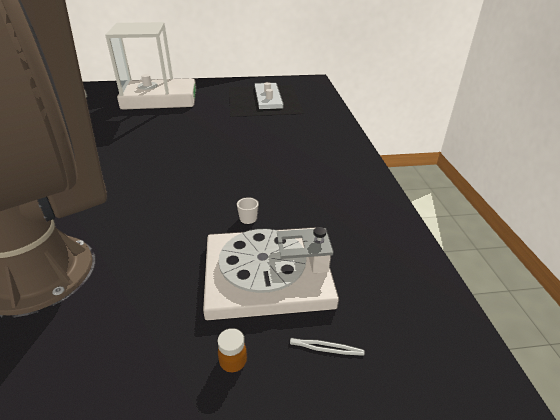

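Top view: wheel hub at about (329,246), slot at (356,246) to the right (about -90° from the window), plunger at (332,191), window up (+x). The cup is at (241,253), the jar at (414,280) and the tweezers at (406,210). The side view agrees with this. The shortest way is about 90° anticlockwise.

```bash
cat > h.py <<'E'
import numpy as np,cv2
from rig import camera_params
def cloud(n,d):
    c=camera_params(n);K=np.array(c["camera_matrix"]);R=np.array(c["R"]);t=np.array(c["t"])
    v,u=np.mgrid[:d.shape[0],:d.shape[1]]
    P=np.stack([(u-K[0,2])/K[0,0]*d,(v-K[1,2])/K[1,1]*d,d],-1)
    return (P-t)@R
def ray(n,u,v,z):
    c=camera_params(n);K=np.array(c["camera_matrix"]);R=np.array(c["R"]);t=np.array(c["t"])
    o=-R.T@t; w=R.T@np.linalg.inv(K)@[u,v,1]
    return o+w*(z-o[2])/w[2]
E
python3 - <<'E'
from h import *
for n in("top","side"):
    im=cv2.imread(f"pics/{n}0.png"); d=np.load(f"pics/{n}0.npy"); P=cloud(n,d)
    near=(abs(P[...,0]-.55)<.35)&(abs(P[...,1])<.4)&(d>0)
    if n=="top": near&=(np.mgrid[:420,:560][1]>270)&(np.mgrid[:420,:560][1]<385)
    z=P[...,2]; h,e=np.histogram(z[near],np.arange(-.01,.14,.003)); print(n,[(round(a,3),int(b)) for a,b in zip(e,h) if b>15])
    Q=P[near]
    for lo,hi in((.026,.042),(.048,.08),(.083,.098),(.11,.13)):
        m=Q[(Q[:,2]>lo)&(Q[:,2]<hi)]
        r=cv2.minAreaRect(m[:,:2].astype(np.float32)); c=cv2.minEnclosingCircle(m[:,:2].astype(np.float32))
        print(lo,len(m),np.round(np.median(m,0),4),np.round(r[0],4),np.round(r[1],4),round(r[2],2),np.round(c[0],4),round(c[1],4))
d=np.load("pics/top0.npy");im=cv2.imread("pics/top0.png")
c=cv2.resize(im[175:310,265:440],None,fx=4,fy=4,interpolation=cv2.INTER_CUBIC);cv2.imwrite("pics/crop0.png",c)
E
```

```text
top [(np.float64(-0.007), 107), (np.float64(-0.004), 3980), (np.float64(-0.001), 12486), (np.float64(0.002), 4125), (np.float64(0.005), 114), (np.float64(0.026), 36), (np.float64(0.029), 413), (np.float64(0.032), 2534), (np.float64(0.035), 1613), (np.float64(0.038), 95), (np.float64(0.05), 124), (np.float64(0.053), 1897), (np.float64(0.056), 2314), (np.float64(0.059), 191), (np.float64(0.086), 24), (np.float64(0.089), 419), (np.float64(0.092), 664), (np.float64(0.095), 61), (np.float64(0.116), 58), (np.float64(0.119), 55)]
0.026 4693 [ 0.4854 -0.0429  0.0344] [ 0.5149 -0.0651] [0.2305 0.2723] 89.27 [ 0.5153 -0.0648] 0.1741
0.048 4533 [ 0.4973 -0.0648  0.0562] [ 0.5093 -0.0611] [0.1987 0.1901] 58.29 [ 0.5284 -0.0574] 0.1182
0.083 1177 [ 0.6005 -0.0635  0.0924] [ 0.5947 -0.0657] [0.11   0.0792] 0.21 [ 0.5944 -0.0658] 0.066
0.11 119 [ 0.627  -0.0667  0.1189] [ 0.6275 -0.0659] [0.0273 0.0251] 0.58 [ 0.6274 -0.066 ] 0.0139
side [(np.float64(-0.007), 537), (np.float64(-0.004), 36502), (np.float64(-0.001), 30938), (np.float64(0.002), 535), (np.float64(0.005), 431), (np.float64(0.008), 177),
[... 448 characters left out ...]
at64(0.062), 401), (np.float64(0.065), 93), (np.float64(0.068), 19), (np.float64(0.071), 19), (np.float64(0.074), 17), (np.float64(0.077), 18), (np.float64(0.08), 25), (np.float64(0.083), 79), (np.float64(0.086), 106), (np.float64(0.089), 785), (np.float64(0.092), 121), (np.float64(0.116), 85)]
0.026 4568 [ 0.4671 -0.146   0.0327] [ 0.5127 -0.0647] [0.4651 0.2697] 89.42 [ 0.4582 -0.0642] 0.2345
0.048 4806 [ 0.4885 -0.0955  0.0546] [ 0.5255 -0.0639] [0.4609 0.2345] 89.92 [ 0.4603 -0.0646] 0.2321
0.083 1099 [ 0.595  -0.0798  0.0907] [ 0.5925 -0.0664] [0.0844 0.1095] 89.63 [ 0.5927 -0.0674] 0.067
0.11 119 [ 0.624  -0.071   0.1173] [ 0.6241 -0.0678] [0.0274 0.0255] 80.83 [ 0.6246 -0.068 ] 0.0146
```

View pics/crop0.png

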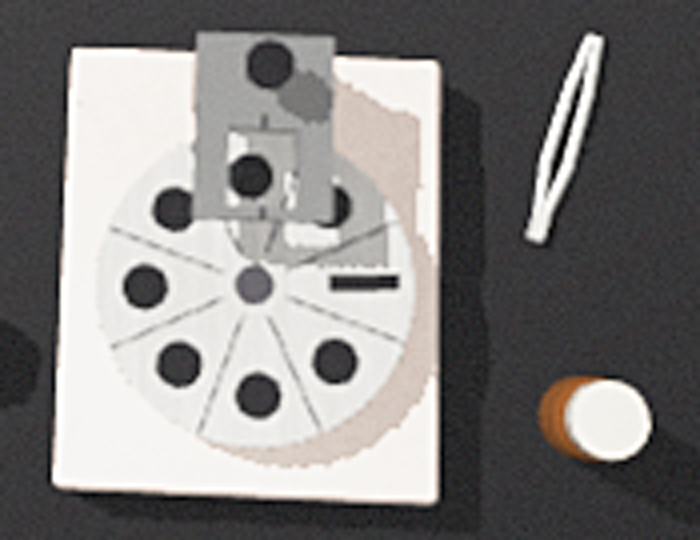

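```bash
cat >> h.py <<'E'
C=np.array([.505,-.0655]); YAW=-.5
def wheel(im,n="top",zf=.0558,cen=C):
    """angles of dark marks from the window direction, on the wheel face plane"""
    c=camera_params(n);K=np.array(c["camera_matrix"]);R=np.array(c["R"]);t=np.array(c["t"])
    g=np.linspace(-.1,.1,401); X,Y=np.meshgrid(g,g)
    W=np.stack([cen[0]+X,cen[1]+Y,np.full_like(X,zf)],-1)@R.T+t
    U=W@K.T; U=(U/U[...,2:]).astype(np.float32)
    r=cv2.remap(im,U[...,0],U[...,1],cv2.INTER_LINEAR).max(-1)
    m=((r<90)&(np.hypot(X,Y)>.035)&(np.hypot(X,Y)<.09)).astype(np.uint8)
    k,L,S,Ce=cv2.connectedComponentsWithStats(m)
    out=[]
    for i in range(1,k):
        if S[i,4]>250:
            x=X[L==i].mean();y=Y[L==i].mean()
            e=np.sqrt(np.linalg.eigvalsh(np.cov(X[L==i],Y[L==i])))*4000
            out.append((round(np.degrees(np.arctan2(y,x))-YAW,1),round(np.hypot(x,y)*1e3,1),e.round(0).tolist()))
    return out
E
python3 -c "
from h import *
for n in('top','side'):
  print(n)
  for o in wheel(cv2.imread(f'pics/{n}0.png'),n): print(o)"
```

```text
top
(np.float64(-87.0), np.float64(65.5), [8.0, 44.0])
(np.float64(-131.8), np.float64(65.6), [24.0, 25.0])
(np.float64(-47.1), np.float64(69.5), [11.0, 26.0])
(np.float64(-176.4), np.float64(65.4), [24.0, 24.0])
(np.float64(2.5), np.float64(64.6), [25.0, 26.0])
(np.float64(138.8), np.float64(64.9), [24.0, 24.0])
(np.float64(48.5), np.float64(64.8), [22.0, 25.0])
(np.float64(93.6), np.float64(64.5), [24.0, 25.0])
side
(np.float64(-88.2), np.float64(65.2), [9.0, 46.0])
(np.float64(-132.5), np.float64(66.4), [26.0, 26.0])
(np.float64(-43.6), np.float64(64.5), [26.0, 27.0])
(np.float64(-176.3), np.float64(66.6), [26.0, 26.0])
(np.float64(139.6), np.float64(65.9), [26.0, 26.0])
(np.float64(41.8), np.float64(67.0), [8.0, 16.0])
(np.float64(55.1), np.float64(58.9), [8.0, 23.0])
(np.float64(94.7), np.float64(64.5), [26.0, 26.0])
```

Request:
carry_out(
  increments=[
    [[-0.0394, 0.0288, 0], 0],
    [[-0.0394, 0.0288, 0], 0],
    [[-0.0394, 0.0288, 0], 0],
    [[-0.0394, 0.0288, 0], 0],
    [[-0.0394, 0.0288, 0], 0],
    [[-0.0394, 0.0288, 0], 0],
    [[-0.0394, 0.0288, 0], 0],
    [[-0.0394, 0.0288, 0], 0],
  ],
  hand=0,
)

```text
time: 1.1
tool_pos: [0.4142, -0.3535, 0.2264]
tool_rot: [180.0, -0.0, -166.0]
ft_force: [0.4, -0.2, 0.4]
width: 0.0127
finger_force: 0.0
```

Request:
carry_out(
  increments=[
    [[-0.0154, 0.039, 0.0176], 0],
    [[-0.0154, 0.039, 0.0176], 0],
    [[-0.0154, 0.039, 0.0176], 0],
    [[-0.0154, 0.039, 0.0176], 0],
    [[-0.0154, 0.039, 0.0176], 0],
    [[-0.0154, 0.039, 0.0176], 0],
    [[-0.0154, 0.039, 0.0176], 0],
    [[-0.0154, 0.039, 0.0176], 0],
  ],
)

```text
time: 2.1
tool_pos: [0.4573, -0.021, 0.0852]
tool_rot: [180.0, 0.0, -166.0]
ft_force: [0.2, 0.6, -0.6]
width: 0.0006
finger_force: 0.0
```

Request:
carry_out(
  increments=[
    [[0, 0, 0.003], -0.0676],
    [[0, 0, 0.003], -0.0676],
    [[0, 0, 0.003], -0.0676],
    [[0, 0, 0.003], -0.0676],
    [[0, 0, 0.003], -0.0676],
    [[0, 0, 0.003], -0.0676],
    [[0, 0, 0.003], -0.0676],
    [[0, 0, 0.003], -0.0676],
  ],
)

```text
time: 3.1
tool_pos: [0.4572, -0.0224, 0.0615]
tool_rot: [180.0, -0.0, -134.9]
ft_force: [0.3, -0.3, -0.2]
width: 0.0001
finger_force: 0.0
```

Request:
carry_out(
  increments=[
    [[0, 0, 0.001], 0],
    [[0, 0, 0.001], 0],
    [[0, 0, 0.001], 0],
    [[0, 0, 0.001], 0],
    [[0, 0, 0.001], 0],
    [[0, 0, 0.0005], 0],
    [[0, 0, 0.0005], 0],
    [[0, 0, 0], 0],
  ],
)

```text
time: 4.1
tool_pos: [0.4575, -0.0224, 0.0558]
tool_rot: [180.0, 0.0, -135.0]
ft_force: [-0.6, -0.3, 1.1]
width: 0.0005
finger_force: 0.3
```

Request:
carry_out(
  increments=[
    [[0, 0, 0.0005], 0],
    [[0, 0, 0.0005], 0],
    [[0, 0, 0], 0],
    [[0, 0, 0], 0],
    [[0, 0, 0], 0],
    [[0, 0, 0], 0],
    [[0, 0, 0], 0],
    [[0, 0, 0], 0],
  ],
)

```text
time: 5.1
tool_pos: [0.4575, -0.0224, 0.0548]
tool_rot: [180.0, 0.0, -135.0]
ft_force: [-1.5, 1.1, 4.1]
width: 0.0007
finger_force: 2.0
```

Request:
carry_out(
  increments=[
    [[0, 0, 0.0004], 0],
    [[0, 0, 0.0004], 0],
    [[0, 0, 0.0004], 0],
    [[0, 0, 0.0004], 0],
    [[0, 0, 0.0002], 0],
    [[0, 0, 0], 0],
    [[0, 0, 0], 0],
    [[0, 0, 0], 0],
  ],
)

```text
time: 6.1
tool_pos: [0.4575, -0.0223, 0.0531]
tool_rot: [180.0, 0.0, -135.0]
ft_force: [-2.8, 2.8, 7.7]
width: 0.0004
finger_force: 3.7
```

Request:
carry_out(
  increments=[
    [[0.0007, -5e-05, 0.0003], -0.0109],
    [[0.0014, -0.0001, 0.0002], -0.0218],
    [[0.0014, -0.0001, 0], -0.0218],
    [[0.0014, -0.0001, 0], -0.0218],
    [[0.0014, -0.0001, 0], -0.0218],
    [[0.0014, -0.0001, 0], -0.0218],
    [[0.0014, -0.0001, 0], -0.0218],
    [[0.0007, -5e-05, 0], -0.0109],
  ],
)

```text
time: 7.1
tool_pos: [0.4525, -0.0294, 0.053]
tool_rot: [-179.9, 0.1, -126.2]
ft_force: [-1.8, 6.3, 7.2]
width: 0.0004
finger_force: 3.9
```

```bash
cat > m.py <<'E'
from h import *; from rig import capture,telemetry; import sys
s=telemetry.sense(); print(np.round(s["tool_pos"],4),np.round(s["tool_rot"],1),np.round(s["ft_force"],1),round(s["time"],2))
p=np.array(s["tool_pos"][:2])-C; print("r,phi",np.hypot(*p),np.degrees(np.arctan2(p[1],p[0])))
for n in("top","side"):
    im=cv2.cvtColor(capture(n)[0],cv2.COLOR_RGB2BGR); cv2.imwrite(f"pics/{n}{sys.argv[1]}.png",im)
    print(n,*wheel(im,n),sep="\n")
E
python3 m.py 1
```

```text
[ 0.4525 -0.0294  0.053 ] [-1.799e+02  1.000e-01 -1.262e+02] [-1.8  6.3  7.2] 7.1
r,phi 0.06366144004628348 145.48242178038672
top
(np.float64(-161.8), np.float64(56.5), [24.0, 25.0])
(np.float64(6.7), np.float64(63.5), [16.0, 26.0])
(np.float64(55.4), np.float64(64.1), [24.0, 24.0])
side
(np.float64(-81.1), np.float64(66.6), [10.0, 46.0])
(np.float64(-124.8), np.float64(68.0), [27.0, 27.0])
(np.float64(-37.1), np.float64(64.8), [25.0, 26.0])
(np.float64(-167.9), np.float64(67.3), [27.0, 28.0])
(np.float64(139.7), np.float64(76.0), [14.0, 67.0])
(np.float64(58.3), np.float64(59.0), [15.0, 26.0])
(np.float64(93.1), np.float64(73.1), [36.0, 67.0])
```

Request:
carry_out(
  increments=[
    [[0.0014, 0.0002, 0], -0.0218],
    [[0.0028, 0, 0], -0.0436],
    [[0.0028, 0, 0], -0.0436],
    [[0.0028, 0, 0], -0.0436],
    [[0.0028, 0, 0], -0.0436],
    [[0.0028, 0, 0], -0.0436],
    [[0.0028, 0, 0], -0.0436],
    [[0.0014, 0, 0], -0.0218],
  ],
)

```text
time: 8.2
tool_pos: [0.4442, -0.0465, 0.0534]
tool_rot: [-179.8, 0.1, -108.7]
ft_force: [0.9, 3.1, 7.0]
width: 0.0005
finger_force: 3.4
```

Request:
carry_out(
  increments=[
    [[0.0014, 0, 0.0003], -0.0218],
    [[0.0028, -5e-05, 0.0002], -0.0436],
    [[0.0028, -5e-05, 0], -0.0436],
    [[0.0028, -5e-05, 0], -0.0436],
    [[0.0028, -5e-05, 0], -0.0436],
    [[0.0028, -5e-05, 0], -0.0436],
    [[0.0028, -5e-05, 0], -0.0436],
    [[0.0014, -5e-05, 0], -0.0218],
  ],
)

```text
time: 9.2
tool_pos: [0.4414, -0.0657, 0.053]
tool_rot: [-179.7, 0.1, -91.2]
ft_force: [2.1, 4.3, 7.1]
width: 0.0003
finger_force: 3.6
```

Request:
carry_out(
  increments=[
    [[0.0014, 0, 0], -0.0218],
    [[0.0028, -5e-05, 0], -0.0436],
    [[0.0028, -5e-05, 0], -0.0436],
    [[0.0028, -5e-05, 0], -0.0436],
    [[0.0028, -5e-05, 0], -0.0436],
    [[0.0028, -5e-05, 0], -0.0436],
    [[0.0028, -5e-05, 0], -0.0436],
    [[0.0014, -5e-05, 0], -0.0218],
  ],
)

```text
time: 10.2
tool_pos: [0.4445, -0.085, 0.0532]
tool_rot: [-179.6, -0.0, -73.7]
ft_force: [2.4, 5.3, 7.7]
width: 0.0004
finger_force: 3.4
```

```bash
python3 m.py 2
```

```text
[ 0.4445 -0.085   0.0532] [-179.6   -0.   -73.7] [2.4 5.3 7.7] 10.2
r,phi 0.06354325429971877 -162.1518309181494
top
(np.float64(-60.6), np.float64(54.3), [37.0, 66.0])
(np.float64(-11.6), np.float64(40.4), [6.0, 42.0])
(np.float64(10.7), np.float64(62.2), [8.0, 20.0])
(np.float64(47.4), np.float64(38.2), [9.0, 20.0])
(np.float64(63.1), np.float64(64.3), [24.0, 24.0])
(np.float64(108.1), np.float64(64.8), [22.0, 24.0])
side
(np.float64(-73.6), np.float64(66.3), [26.0, 28.0])
(np.float64(-117.6), np.float64(67.6), [27.0, 28.0])
(np.float64(-29.0), np.float64(65.1), [10.0, 49.0])
(np.float64(165.2), np.float64(71.0), [34.0, 86.0])
(np.float64(115.3), np.float64(52.7), [45.0, 94.0])
(np.float64(21.9), np.float64(64.0), [13.0, 24.0])
(np.float64(107.7), np.float64(84.0), [11.0, 73.0])
(np.float64(70.1), np.float64(86.4), [9.0, 18.0])
```

Request:
carry_out(
  increments=[
    [[0.0014, -0.0002, 0], -0.0218],
    [[0.0028, -0.00015, 0], -0.0436],
    [[0.0028, -0.00015, 0], -0.0436],
    [[0.0028, -0.00015, 0], -0.0436],
    [[0.0028, -0.00015, 0], -0.0436],
    [[0.0028, -0.00015, 0], -0.0436],
    [[0.0028, -0.00015, 0], -0.0436],
    [[0.0014, -0.0001, 0], -0.0218],
  ],
)

```text
time: 11.3
tool_pos: [0.4531, -0.1024, 0.053]
tool_rot: [-179.7, -0.1, -56.2]
ft_force: [1.9, 6.0, 7.1]
width: 0.0003
finger_force: 3.5
```

Request:
carry_out(
  increments=[
    [[0.0014, -0.0001, 0], -0.0218],
    [[0.0014, -0.0001, 0], -0.0218],
    [[0.0014, -0.0001, 0], -0.0218],
    [[0.0014, -0.0001, 0], -0.0218],
    [[0.0014, -0.0001, 0], -0.0218],
    [[0.0014, -0.0001, 0], -0.0218],
    [[0.0014, -0.0001, 0], -0.0218],
    [[0, 0, 0], 0],
  ],
)

```text
time: 12.3
tool_pos: [0.4593, -0.1098, 0.053]
tool_rot: [-179.8, -0.2, -47.5]
ft_force: [1.7, 5.7, 7.0]
width: 0.0002
finger_force: 3.6
```

```bash
python3 m.py 3; python3 -c "
import cv2
im=cv2.imread('pics/top3.png');cv2.imwrite('pics/c3.png',cv2.resize(im[180:300,270:390],None,fx=5,fy=5,interpolation=2))"
```

```text
[ 0.4593 -0.1098  0.053 ] [-179.8   -0.2  -47.5] [1.7 5.7 7. ] 12.3
r,phi 0.06359397683442383 -135.87650028041602
top
(np.float64(-49.4), np.float64(66.4), [20.0, 28.0])
(np.float64(-1.1), np.float64(65.4), [8.0, 42.0])
(np.float64(45.6), np.float64(65.8), [19.0, 24.0])
(np.float64(86.7), np.float64(65.4), [15.0, 24.0])
(np.float64(107.0), np.float64(84.8), [6.0, 48.0])
side
(np.float64(-92.3), np.float64(67.3), [26.0, 28.0])
(np.float64(-48.6), np.float64(65.7), [25.0, 27.0])
(np.float64(148.2), np.float64(48.2), [79.0, 160.0])
(np.float64(39.4), np.float64(66.3), [11.0, 22.0])
(np.float64(50.5), np.float64(54.9), [6.0, 19.0])
(np.float64(129.0), np.float64(85.5), [8.0, 14.0])
```

View pics/c3.png

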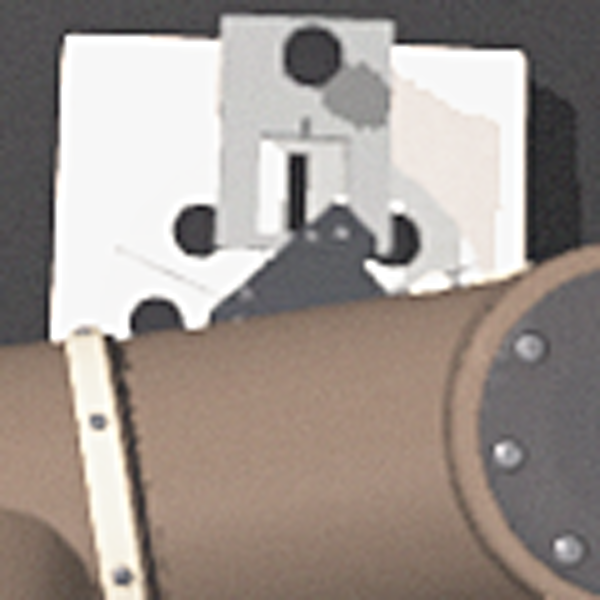

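The crop shows the slot at (297,190) in the window and the inner ridge at (305,127), consistent with near-centred given parallax. I'll lift off and back away for an unobstructed measurement.

Request:
carry_out(
  increments=[
    [[0, 0, -0.001], 0],
    [[0, 0, -0.001], 0],
    [[0, 0, -0.001], 0],
    [[0, 0, -0.002], 0],
    [[0, 0, -0.01], 0],
    [[0, 0, -0.015], 0],
    [[0, 0, -0.02], 0],
    [[0, 0, -0.01], 0],
  ],
)

```text
time: 13.4
tool_pos: [0.4565, -0.1107, 0.1131]
tool_rot: [-180.0, -0.0, -47.6]
ft_force: [-0.3, 0.4, 1.1]
width: 0.0006
finger_force: 0.0
```

Request:
carry_out(
  increments=[
    [[0.015, 0.013, 0], 0],
    [[0.015, 0.013, 0], 0],
    [[0.015, 0.013, 0], 0],
    [[0.015, 0.013, 0], 0],
    [[0.015, 0.013, 0], 0],
    [[0.015, 0.013, 0], 0],
    [[0.015, 0.013, 0], 0],
    [[0.015, 0.013, 0], 0],
  ],
)

```text
time: 14.4
tool_pos: [0.4602, -0.2699, 0.1117]
tool_rot: [180.0, 0.1, -47.6]
ft_force: [0.1, 0.2, 0.5]
width: 0.0006
finger_force: 0.0
```

```bash
python3 m.py 4; python3 -c "
import cv2
im=cv2.imread('pics/top4.png');cv2.imwrite('pics/c4.png',cv2.resize(im[180:300,270:390],None,fx=5,fy=5,interpolation=2))"
```

```text
[ 0.4602 -0.2699  0.1117] [ 1.80e+02  1.00e-01 -4.76e+01] [0.1 0.2 0.5] 14.4
r,phi 0.20922408757033023 -102.37096962841628
top
(np.float64(177.6), np.float64(58.6), [24.0, 43.0])
(np.float64(14.1), np.float64(59.6), [10.0, 67.0])
(np.float64(135.0), np.float64(65.0), [24.0, 25.0])
(np.float64(45.4), np.float64(65.8), [19.0, 25.0])
(np.float64(89.6), np.float64(64.5), [24.0, 24.0])
side
(np.float64(-38.0), np.float64(47.8), [55.0, 166.0])
(np.float64(142.3), np.float64(48.5), [80.0, 175.0])
```

View pics/c4.png

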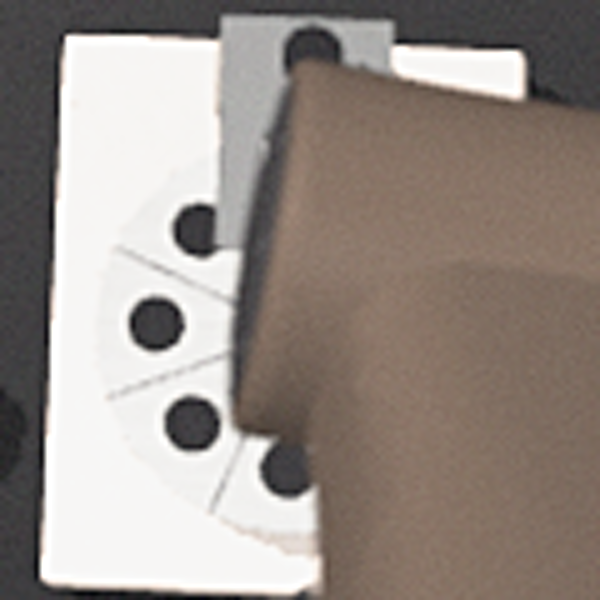

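The crop shows three clear marks at crop pixels (200,228), (157,322) and (192,424), with the arm covering the window. I'll sharpen the housing axis from the first picture.

Run:
```python
from h import *
from scipy.optimize import least_squares
def marks(im,n="top"):
    a=[(np.radians(o[0]+YAW),o[1]/1e3) for o in wheel(im,n) if 62<o[1]<68 and min(abs(o[2][0]-24.5),0 if o[2][0]<10 and 40<o[2][1]<48 else 9)<2.1]
    return np.array([C+[r*np.cos(t),r*np.sin(t)] for t,r in a])
def fit(M,cen=None):
    def f(p):
        c=p[:2] if cen is None else cen; d=M-c; t=np.arctan2(d[:,1],d[:,0])
        t=p[2]+np.round((t-p[2])/(np.pi/4))*np.pi/4
        return (d-p[3]*np.c_[np.cos(t),np.sin(t)]).ravel()
    s=least_squares(f,[*C,.02,.065]); return s.x,np.sqrt(np.mean(s.fun**2))
M=marks(cv2.imread("pics/top0.png")); p,e=fit(M); print(len(M),p[:2],np.degrees(p[2]),p[3],e)
M4=marks(cv2.imread("pics/top4.png")); q,e=fit(M4,p[:2]); print(len(M4),"now",np.degrees(q[2]),e)
im=cv2.imread("pics/top0.png").max(-1)
# plunger cap top centre
m=((im<70)).astype(np.uint8); m[:183]=0;m[200:]=0;m[:,:320]=0;m[:,344:]=0
v,u=np.nonzero(m); print("cap px",u.mean(),v.mean(),m.sum())
cap=ray("top",u.mean(),v.mean(),.117)
for nme,pt in(("cap",cap),("outer",ray("top",331.0,205.5,.092)),("inner",ray("top",330.5,228.2,.092))):
    d=pt[:2]-p[:2]; print(nme,pt.round(4),np.hypot(*d).round(4),np.degrees(np.arctan2(d[1],d[0])).round(2))
# edges of box from depth: left/right edge line fit
P=cloud("top",np.load("pics/top0.npy")); ok=(abs(P[...,2]-.034)<.006)
for side in(0,1):
    pts=[]
    for v in range(195,292):
        us=[u for u in np.nonzero(ok[v,270:385])[0]+270]
        if us: pts.append(ray("top",us[0]-.5 if side==0 else us[-1]+.5,v,.034)[:2])
    pts=np.array(pts,np.float32); l=cv2.fitLine(pts,cv2.DIST_HUBER,0,.01,.01).ravel(); l=l*np.sign(l[0]); print("edge yaw",np.degrees(np.arctan2(l[1],l[0])).round(2), "y",np.median(pts[:,1]).round(4))
```

```text
6 [ 0.50463812 -0.06606314] 2.670204436193642 0.06498989668767767 9.574132217897422e-05
2 now -1.1424264730459204 6.203453631686296e-05
cap px 332.04901960784315 190.7941176470588 102
cap [ 0.6257 -0.0673  0.117 ] 0.1211 -0.59
outer [ 0.5959 -0.0679  0.092 ] 0.0913 -1.18
inner [ 0.543  -0.0673  0.092 ] 0.0384 -1.91
edge yaw -0.75 y 0.05
edge yaw -0.34 y -0.1781
```

Request:
carry_out(
  increments=[
    [[0, -0.02, -0.03], 0],
    [[-0.005, -0.035, -0.025], 0],
    [[-0.006, -0.04, 0], 0],
    [[-0.006, -0.04, 0], 0],
    [[-0.006, -0.04, 0], 0],
    [[-0.006, -0.04, 0], 0],
    [[-0.006, -0.03, 0], 0],
    [[-0.004, -0.015, 0], 0],
  ],
)

```text
time: 15.5
tool_pos: [0.6267, -0.0635, 0.1665]
tool_rot: [180.0, 0.0, -47.5]
ft_force: [-1.0, -0.2, 0.7]
width: 0.0005
finger_force: 0.0
```

Request:
carry_out(
  increments=[
    [[0.0018, 0.0017, 0.006], 0],
    [[0, 0, 0.008], 0],
    [[0, 0, 0.008], 0],
    [[0, 0, 0.008], 0],
    [[0, 0, 0.006], 0],
    [[0, 0, 0.004], 0],
    [[0, 0, 0.003], 0],
    [[0, 0, 0.001], 0],
  ],
)

```text
time: 16.5
tool_pos: [0.6263, -0.0675, 0.1229]
tool_rot: [180.0, 0.0, -47.6]
ft_force: [-0.6, 0.6, -0.7]
width: 0.0001
finger_force: 0.0
```

Request:
carry_out(
  increments=[
    [[0, 0, 0.002], 0],
    [[0, 0, 0.002], 0],
    [[0, 0, 0.002], 0],
    [[0, 0, 0.002], 0],
    [[0, 0, 0.002], 0],
    [[0, 0, 0.002], 0],
    [[0, 0, 0.002], 0],
    [[0, 0, 0.001], 0],
  ],
)

```text
time: 17.5
tool_pos: [0.6264, -0.0675, 0.1079]
tool_rot: [-180.0, -0.0, -47.6]
ft_force: [-0.4, 1.5, 4.6]
width: 0.0001
finger_force: 2.4
```

Pushing with the expected ~5 N, so it has about 4 mm to go to the stop.

Request:
carry_out(
  increments=[
    [[0, 0, 0.001], 0],
    [[0, 0, 0.001], 0],
    [[0, 0, 0.001], 0],
    [[0, 0, 0.0007], 0],
    [[0, 0, 0.0004], 0],
    [[0, 0, 0], 0],
    [[0, 0, 0], 0],
    [[0, 0, 0], 0],
  ],
)

```text
time: 18.5
tool_pos: [0.6264, -0.0675, 0.1043]
tool_rot: [-180.0, -0.0, -47.5]
ft_force: [-1.6, 0.9, 7.8]
width: 0.0004
finger_force: 3.7
```

Request:
carry_out(
  increments=[
    [[0, 0, 0.0003], 0],
    [[0, 0, 0.0003], 0],
    [[0, 0, 0.0003], 0],
    [[0, 0, 0], 0],
    [[0, 0, 0], 0],
    [[0, 0, 0], 0],
    [[0, 0, 0], 0],
    [[0, 0, 0], 0],
  ],
)

```text
time: 19.5
tool_pos: [0.6265, -0.0675, 0.1043]
tool_rot: [-180.0, -0.0, -47.5]
ft_force: [-3.7, 2.0, 13.1]
width: 0.0003
finger_force: 6.5
```

The plunger is at its stop: the height held still while the force rose to 13 N. Retreating for a last look.

Request:
carry_out(
  increments=[
    [[0, 0, -0.002], 0],
    [[0, 0, -0.004], 0],
    [[0, 0, -0.01], 0],
    [[0, 0, -0.02], 0],
    [[0, 0, -0.025], 0],
    [[0, 0, -0.03], 0],
    [[0, 0, -0.02], 0],
    [[0, 0, -0.01], 0],
  ],
)

```text
time: 20.5
tool_pos: [0.6267, -0.0675, 0.2256]
tool_rot: [-179.9, -0.1, -47.6]
ft_force: [0.1, 0.6, -0.4]
width: 0.0003
finger_force: 0.0
```

Request:
carry_out(
  increments=[
    [[0.026, 0.043, 0], 0],
    [[0.026, 0.043, 0], 0],
    [[0.026, 0.043, 0], 0],
    [[0.026, 0.043, 0], 0],
    [[0.026, 0.043, 0], 0],
    [[0.026, 0.043, 0], 0],
    [[0.026, 0.043, 0], 0],
    [[0.026, 0.043, 0], 0],
  ],
)

```text
time: 21.5
tool_pos: [0.5119, -0.4545, 0.2234]
tool_rot: [180.0, 0.1, -47.6]
ft_force: [1.0, -0.5, -0.2]
width: 0.0004
finger_force: 0.0
```

Request:
carry_out(
  increments=[
    [[0.01, 0.045, 0], 0],
    [[0.01, 0.045, 0], 0],
    [[0.01, 0.045, 0], 0],
    [[0.01, 0.045, 0], 0],
    [[0.01, 0.045, 0], 0],
    [[0.005, 0.02, 0], 0],
    [[0, 0, 0], 0],
    [[0, 0, 0], 0],
  ],
)

```text
time: 22.5
tool_pos: [0.3696, -0.6584, 0.2236]
tool_rot: [-180.0, 0.0, -47.5]
ft_force: [0.6, -0.5, 1.0]
width: 0.0005
finger_force: 0.0
```

```bash
python3 m.py 5
python3 - <<'E'
from h import *; from rig import capture
im=cv2.imread('pics/top5.png');cv2.imwrite('pics/c5.png',cv2.resize(im[175:310,265:440],None,fx=4,fy=4,interpolation=2))
d=capture("top")[1];P=cloud("top",d)[186:196,327:338,2];print("cap z",np.median(P[P>.098]))
E
```

```text
[ 0.3696 -0.6584  0.2236] [-180.     0.   -47.5] [ 0.6 -0.5  1. ] 22.5
r,phi 0.6082043654101008 -102.86063252034404
top
(np.float64(-91.0), np.float64(65.5), [24.0, 25.0])
(np.float64(-49.7), np.float64(67.9), [16.0, 28.0])
(np.float64(-135.7), np.float64(65.7), [24.0, 25.0])
(np.float64(179.8), np.float64(65.3), [24.0, 25.0])
(np.float64(-1.1), np.float64(65.9), [9.0, 44.0])
(np.float64(135.0), np.float64(65.0), [24.0, 25.0])
(np.float64(45.4), np.float64(65.7), [20.0, 25.0])
(np.float64(89.5), np.float64(64.5), [24.0, 25.0])
side
(np.float64(-47.5), np.float64(64.7), [25.0, 26.0])
cap z 0.10393459486740633
```

View pics/c5.png

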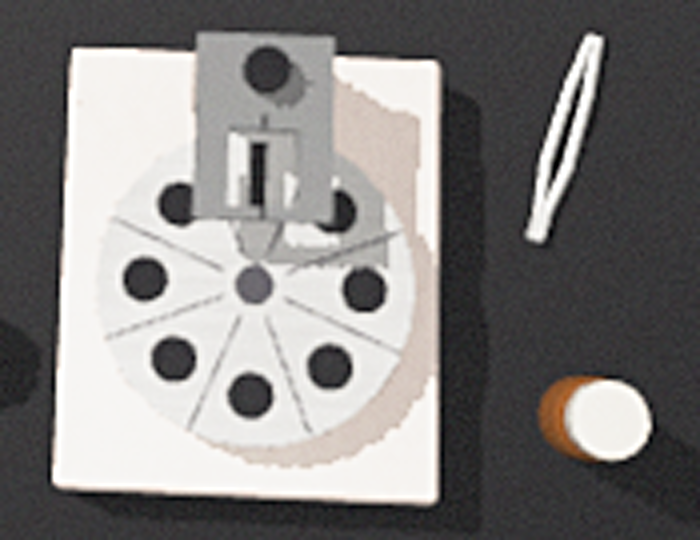

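The crop shows the slot at (259,172), on the line of the two ridges at (264,122) and (262,213) once parallax is allowed for. The cap is at (268,69), down at 104 mm. The jar and tweezers are unmoved, and nothing is in contact.

```bash
python3 -c "from rig import finish_job; print(finish_job())"
```

```text
the job is handed in; nothing more can be done
None
```

I turned the wheel about 86° anticlockwise, leaving the slot centred in the window to within about 1°, then pushed the plunger fully down (cap at 104 mm) and handed the job in at about 23 s; readings on the wheel stayed near 10 N, and the jar, cup and tweezers were not touched.

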